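# Seat a heel block in the sloping gluing jig

## Robot

A 6-joint arm with a two-finger parallel gripper is mounted at the origin on the work surface. World frame = base frame: x ahead of the robot, y to its left, z up, the work surface at z = 0. Lengths are in mm, angles in rad, forces in N, time in s.
With the tool pointing down it reaches from about 275 to 1000 mm from the base axis. Payload 8.4 kg.
Tool frame: the origin (TCP) lies midway between the tips of the shut fingers; the grasp point (between the pads) lies 19 mm behind it (r.grip_point_offset is the distance from the TCP to the grasp point, in mm); z points along the fingers, y is the line along which they close (so a half turn about z gives the same grasp; the last joint's range is limited). The gripper opens to 85 mm and grips with 20 to 120 N. Pads are 22 mm wide; open, the fingers measure 114 mm over their backs; the gripper's body (76 mm by 85 mm) begins 54 mm behind the grasp point. The pads swing forward as they close: fully open they stand 13 mm farther back than shut.
Start: joints at [-1.258, 0.353, 1.633, -0, 1.155, -0.002], TCP at [193.515, -594.289, 231.281] pointing down, gripper open.
Joint ranges: [-2.63, 2.63], [-0.92, 2.1], [0.06, 2.66], [-1.3, 4.44], [0, 2.69], [-3.02, 3.02]. Speed limits (rad/s): [2.22, 2.22, 2.79, 3.14, 3.14, 3.14].

## Interface

Orientations are given as [roll, pitch, yaw] about the fixed x, y, z axes, in that order (R = Rz(yaw) Ry(pitch) Rx(roll)).
In Python, from rig import r gives the robot as it stands. The module is installed in compiled form; this text tells all that it offers.
- The arm moves only by the shell command python3 -m creep 'ROWS' [FORCE]. ROWS is text: rows parted by semicolons, each of 7 numbers parted by spaces: the turn, a rotation vector about the tool's x, y, z in degrees, then the shift along the tool's x, y, z in m, then the closure in counts, from 0 (fully open) to 255 (shut). A call has 1 to 8 rows; each row is the pose to reach, as a shift and turn from the pose commanded when the call began, along the tool's axes at that moment; what a row does not reach only later rows make up. A row lasts 1/8 s, in which the tool goes at most 62.5 mm and 10.7 degrees, less where a joint would pass 70% of its speed; a pose out of reach is approached as far as the arm can. A call with a gripper value outside its range is refused whole. The fingers move at their own pace and stop on an object; FORCE is the grip in N (left out, the last holds). Time passes only in rows, so rows that repeat a pose let the fingers close. It gives the time, the measured TCP pose, the force, the opening and the grip force at its end, in the units of the state.
- r.sense(): the state, without advancing time (a new reading comes with each control period).
- r.grab_frame(name): name is "scene" or "top"; returns a dict with "img" (400x640x3 uint8, red, green, blue), "range_z" (400x640 float32, mm along the optical axis (not along the pixel's ray), 0 where there is no reading), "K" (3x3 intrinsics, pixels), "D" ([k1, k2, p1, p2, k3] as OpenCV has them; the pictures are not rectified), "world_from_camera" (4x4, takes a point from camera to world coordinates). Camera axes: x right, y up, looking along -z (the intrinsics and any distortion apply to the point x, -y, -z); pixel columns grow to the right and rows downward; lengths in mm; the calibration is good to about 2 mm. A picture is of the moment at which its call begins.
- r.sign_off(): hands the job in; it is judged then, once.
The state is a dict: "clock": time; "qpos": joint angles; "qvel": joint speeds; "joint_efforts": joint torques, N m; "eef_pos": TCP position; "tcp_rot": TCP orientation; "contact_force": force on the tool from outside, world axes, zero at the start; "wrist_torque": the same for the moment, N m; "opening": opening from 0.0 (shut) to 1.0 (fully open); "grasp_force": force on a finger pad.
Only numpy, scipy, OpenCV 4.12 (cv2) and the standard library are available. Lean on these libraries where they do the work, as an engineer would, in place of code of your own. Each camera call takes 0.05 s, during which the arm holds its last target. There are 200 camera calls.

## Task

Take the larger of the two brown heel blocks and seat it in the D-shaped plywood pocket of the sloping jig: black tread side down, rounded end in the rounded end of the pocket, fully home, flat on the pocket's floor and square. Keep it in the fingers until it is down on, or all but touching, the pocket's floor rather than dropping it in, then let go. Leave the smaller heel block and the polish tin where they are.

Things in the scene. Friction and masses are not known exactly. Their poses are not given: they have to be found in the camera images.
- heel_block: Larger heel block, to be seated: D-shaped, brown, black 10 mm tread at the bottom; 78 long (x), 54 wide (y), 48 mm high, upright sides; 0.11-0.23 kg; starts upright on the bench. Origin: centre of the underside (mid length, mid width). z up, x to the rounded end (half circle, radius 27, centred at x = +12); flat end at x = -39; flat parallel sides from x = -39 to +12 mm.
- pocket: Fixed D pocket on the jig's sloping bed. Origin: centre of its floor, where the seated block's origin belongs, axes matching. z: floor normal, 28 deg from vertical, leaning to the robot's side; x up the slope to the rounded end. Plywood walls 14 mm high: lower 8 upright, 2 mm clear of the block all round (82 x 58), upper 6 flare out by 5 mm. Bed 122 x 106 mm; nothing stands above the walls.
- jig: The fixed stand that carries the bed: grey base plate 150 x 120 x 10 mm on the bench, origin at the centre of its underside. The pocket's floor centre is 52 mm above this origin; the highest corner of the bed and walls is about 90 mm above the bench.
- small_block: The smaller heel block, a bystander of the same look and D shape: 58 x 42 x 30 mm, origin at the centre of its underside, loose.
- polish_tin: Flat round tin with a steel lid, 77 mm across, 28 mm high, origin at the centre of its underside, loose bystander.
Things that resemble listed ones, but are neither listed nor needed, are in the scene too. Leave any turquoise look-alike of the heel_block alone.

How it is judged:
By the outcome, as a careful person would: the job done as asked, in the order asked, and still so for the second after the job is handed in, with the robot touching nothing.
It also fails if it takes over 37 s, if anything falls off the work surface, if the arm or the gripper's body presses on something with over 40 N, if the wrist force passes 120 N, or if a joint passes its speed limit or range.

## Working session

There is one attempt and no reset: what is moved stays moved. The work goes in short steps, Python scripts to look and compute and a shell command to move; the robot and the scene stay as the last step left them, time stands still between calls to the robot, and variables do not carry over. Pictures are saved under pics/ and viewed, at most 10 in all, crops included, and the job is handed in when it is done.

```bash
mkdir -p pics; python3 - <<'E'
from rig import r
import cv2,numpy as np
for n in("scene","top"):
    f=r.grab_frame(n); cv2.imwrite(f"pics/{n}0.png",f["img"][...,::-1]); np.savez(f"{n}0.npz",**f)
    print(n,f["K"],f["D"],f["world_from_camera"].round(3),(f["range_z"]>0).mean())
print(r.sense())
E
```

```text
scene [[398.61970263   0.         322.75262242]
 [  0.         398.61970263 191.07648115]
 [  0.           0.           1.        ]] [-0.09857748  0.          0.          0.          0.        ] [[ 5.60000e-02 -7.32000e-01  6.79000e-01  1.07422e+03]
 [ 9.98000e-01  4.10000e-02 -3.90000e-02 -5.00330e+01]
 [ 1.00000e-03  6.81000e-01  7.33000e-01  6.60609e+02]
 [ 0.00000e+00  0.00000e+00  0.00000e+00  1.00000e+00]] 0.995890625
top [[430.87662945   0.         318.75151595]
 [  0.         430.87662945 199.6456732 ]
 [  0.           0.           1.        ]] [-0.06111827  0.          0.          0.          0.        ] [[-2.60000e-02  9.96000e-01 -8.10000e-02  4.46184e+02]
 [-1.00000e+00 -2.70000e-02 -1.40000e-02 -2.20210e+01]
 [-1.60000e-02  8.10000e-02  9.97000e-01  9.86019e+02]
 [ 0.00000e+00  0.00000e+00  0.00000e+00  1.00000e+00]] 0.99584765625
{'clock': 0.1, 'qpos': array([-1.25842988e+00,  3.53576620e-01,  1.63405156e+00, -3.66392082e-05,
        1.15522248e+00, -2.42545546e-03]), 'qvel': array([-6.86826540e-05, -1.56936970e-03, -2.23977321e-03,  1.01543538e-03,
       -1.83887245e-03, -6.98452467e-04]), 'joint_efforts': array([ 4.78933598e-04, -6.06354547e+01, -3.42820001e+01,  3.41606142e-05,
        3.91138805e-03,  3.07903761e-06]), 'eef_pos': array([ 193.3533903 , -593.88717381,  230.64169336]), 'tcp_rot': array([-3.14033457e+00,  3.04506858e-05,  3.14806733e-01]), 'contact_force': array([ 0.4569689 ,  0.06983431, -0.29675388]), 'wrist_torque': array([-0.03683965, -0.03840459,  0.02440531]), 'grasp_force': 0.0, 'opening': 1.0000920858621016}
```

View pics/scene0.png

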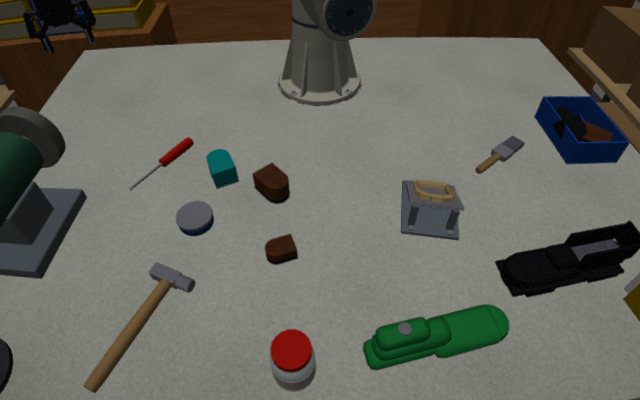

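View pics/top0.png

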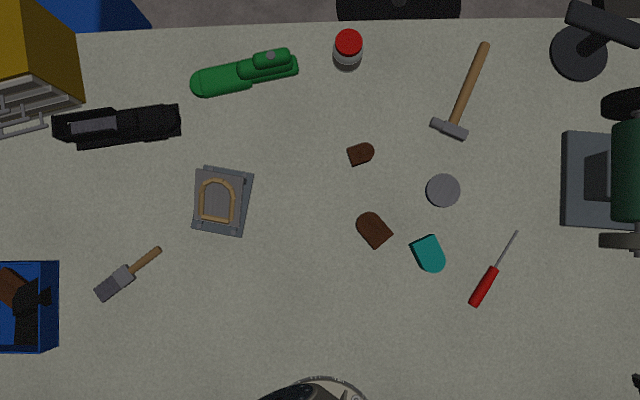

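The scene view shows the larger block at about (271,183), the smaller at (281,249), and the jig at (432,205). In the top view the larger block is at (373,230) with its rounded end up-left. The pocket is at (216,200) with its rounded end up, away from the robot. The turquoise look-alike is at (428,253).

```bash
cat > h.py <<'E'
import numpy as np,cv2
def cloud(f):
    h,w=f["range_z"].shape
    u,v=np.meshgrid(np.arange(w),np.arange(h))
    p=cv2.undistortPoints(np.stack([u,v],-1).reshape(-1,1,2).astype(float),f["K"],f["D"]).reshape(h,w,2)
    z=f["range_z"].astype(float)
    c=np.stack([p[...,0]*z,-p[...,1]*z,-z],-1)
    T=f["world_from_camera"]
    return c@T[:3,:3].T+T[:3,3]
def hsv(f): return cv2.cvtColor(f["img"],cv2.COLOR_RGB2HSV)
E
python3 - <<'E'
import numpy as np,cv2
from h import *
for n,(bu,bv),(ju,jv) in(("top",(373,230),(216,200)),("scene",(271,183),(432,205))):
    f=dict(np.load(n+"0.npz")); P=cloud(f); H=hsv(f)
    print(n,"bench z",np.median(P[180:200,300:340,2]))
    w=P[bv-26:bv+26,bu-26:bu+26].reshape(-1,3)
    t=w[(w[:,2]>40)&(w[:,2]<56)]
    t=t[np.linalg.norm(t[:,:2]-np.median(t[:,:2],0),axis=1)<60]
    rc=cv2.minAreaRect(t[:,:2].astype(np.float32)); print("block",len(t),np.median(t[:,2]),rc,t[:,:2].mean(0))
    s=(slice(jv-40,jv+40),slice(ju-40,ju+40)); w=P[s]; hh=H[s]
    print("jig floor px",[P[jv+d,ju].round(1) for d in(-10,0,10)],hh[40,40])
    m=(hh[...,0]>8)&(hh[...,0]<25)&(hh[...,1]>70)&(w[...,2]>30)
    q=w[m]; c=q.mean(0); U,S,V=np.linalg.svd(q-c); nn=V[2]*np.sign(V[2][2])
    print("walls",len(q),q.min(0),q.max(0),c,"normal",nn,"tilt",np.degrees(np.arccos(nn[2])),"az",np.degrees(np.arctan2(nn[1],nn[0])))
    cs,_=cv2.findContours(m.astype(np.uint8),cv2.RETR_CCOMP,cv2.CHAIN_APPROX_NONE)
    for k in cs:
        if len(k)>30: print(len(k),cv2.minAreaRect(k),cv2.boundingRect(k))
for n,(u,v) in(("top",(216,200)),("scene",(432,205))):
    i=np.load(n+"0.npz")["img"]; 
    cv2.imwrite(f"pics/j_{n}.png",cv2.resize(i[v-40:v+40,u-40:u+40,::-1],(400,400),interpolation=0))
a=np.hstack([cv2.imread("pics/j_top.png"),cv2.imread("pics/j_scene.png")]); cv2.imwrite("pics/j.png",a)
E
```

```text
top bench z 0.7797988087589829
block 837 48.454305762281706 ((458.1417236328125, -123.26130676269531), (77.88351440429688, 54.27751159667969), 39.39805221557617) [ 456.07873165 -124.7266242 ]
jig floor px [array([548.5, 213.5,  63.4]), array([527.8, 216.8,  51.2]), array([506.5, 219.8,  39.9])] [90  3 84]
walls 666 [446.18387179 -22.0209957   32.09639382] [574.95077114 259.41789477 986.01857725] [524.11924121 213.64027587  65.24867305] normal [-0.18045181  0.93572857  0.30306631] tilt 72.35813400778855 az 100.91528461110451
132 ((39.9561767578125, 39.710113525390625), (37.40218734741211, 45.03432083129883), 5.440332412719727) (22, 17, 38, 47)
104 ((40.475250244140625, 39.24752426147461), (28.458065032958984, 35.62232971191406), 5.710593223571777) (27, 21, 29, 38)
scene bench z -1.974367044383996
block 649 46.09967522158695 ((456.7457275390625, -125.40660095214844), (80.01520538330078, 55.39335632324219), 38.17572021484375) [ 457.87380732 -127.00650397]
jig floor px [array([560. , 196.2,  81.8]), array([581.3, 192.1,  76.3]), array([552.6, 213. ,   9.4])] [135   7  73]
walls 558 [477.64917573 -50.03316533  30.19104887] [1074.22036364  255.05490326  660.60897006] [531.0490983  210.07425576  62.1621303 ] normal [-0.5925821   0.20473382  0.77905745] tilt 38.82564243337733 az 160.94025344599322
98 ((41.67576599121094, 26.25597381591797), (41.244956970214844, 19.863012313842773), 6.709837436676025) (22, 15, 41, 23)
60 ((40.987709045410156, 25.63524627685547), (28.518760681152344, 8.3292875289917), 5.19442892074585) (27, 21, 29, 10)
```

View pics/j.png

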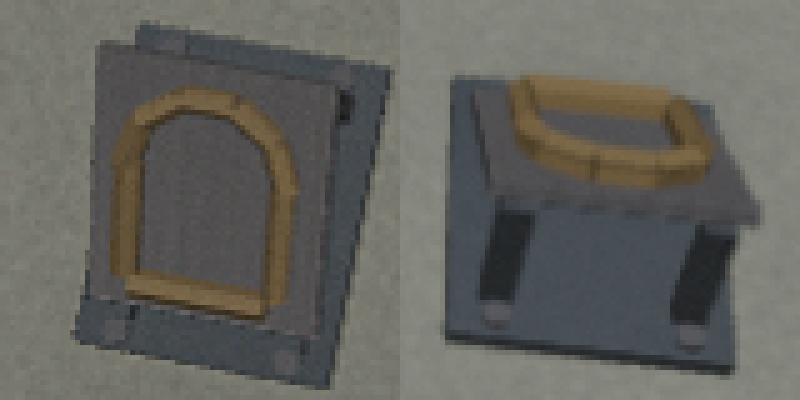

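The crop shows the pocket ring clearly: rounded end up-slope (+x), open floor about 28 x 36 px in the top view. Next I'll fit the floor plane and the ring.

```bash
cat > pk.py <<'E'
import numpy as np,cv2
from h import *
def pocket(f,j,half=40):
    P=cloud(f); H=hsv(f); ju,jv=j
    s=(slice(max(jv-half,0),jv+half),slice(ju-half,ju+half)); w=P[s]; hh=H[s]
    ok=f["range_z"][s]>0
    m=(hh[...,0]>8)&(hh[...,0]<25)&(hh[...,1]>70)&(w[...,2]>25)&ok
    m=cv2.morphologyEx(m.astype(np.uint8),cv2.MORPH_CLOSE,np.ones((3,3)))
    cs,hi=cv2.findContours(m,cv2.RETR_CCOMP,cv2.CHAIN_APPROX_NONE)
    k=max((c for c,h in zip(cs,hi[0]) if h[3]>=0),key=cv2.contourArea)
    fl=np.zeros_like(m); cv2.drawContours(fl,[k],-1,1,-1); fl=cv2.erode(fl,np.ones((7,7)) if 'big' else 0)>0
    q=w[fl&ok]; c=np.median(q,0)
    for _ in range(3):
        V=np.linalg.svd(q-q.mean(0),full_matrices=False)[2]; n=V[2]*np.sign(V[2][2]); c=q.mean(0)
        q=q[np.abs((q-c)@n)<3] 
    # axes: x up slope
    x=np.array([0,0,1])-n*n[2]; x/=np.linalg.norm(x); y=np.cross(n,x)
    R=np.stack([x,y,n],1)
    g=(w.reshape(-1,3)-c)@R; g=g[ok.ravel()&(np.abs(g)<80).all(1)]
    top=g[(g[:,2]>11)&(g[:,2]<18)]
    rc=cv2.minAreaRect(top[:,:2].astype(np.float32))
    bed=g[(np.abs(g[:,2])<3.5)]
    rb=cv2.minAreaRect(bed[:,:2].astype(np.float32))
    O=c+R@np.array([*rc[0],0]); OB=c+R@np.array([*rb[0],0])
    return dict(n=n,tilt=np.degrees(np.arccos(n[2])),yawx=np.degrees(np.arctan2(x[1],x[0])),nf=len(q),h=np.median(top[:,2]),rim=rc,bed=rb,O=O,OB=OB)
E
python3 - <<'E'
import numpy as np
from pk import *
for n,j in(("top",(216,200)),("scene",(432,205))):
    try:
        for k,v in pocket(dict(np.load(n+"0.npz")),j).items(): print(n,k,np.round(v,2) if not isinstance(v,tuple) else v)
    except Exception as e: print(n,e)
E
```

```text
top n [-0.46  0.1   0.88]
top tilt 28.37
top yawx -12.01
top nf 505
top h 12.73
top rim ((4.326930999755859, -1.5575942993164062), (76.52178192138672, 101.1939468383789), 88.8908920288086)
top bed ((-6.507568359375, -1.208648681640625), (146.76820373535156, 115.52938079833984), 0.05484040826559067)
top O [530.62 213.47  53.11]
top OB [521.37 215.79  47.96]
scene n [-0.5   0.12  0.86]
scene tilt 31.05
scene yawx -13.2
scene nf 19
scene h 12.6
scene rim ((19.851253509521484, -9.596382141113281), (74.9111328125, 89.46249389648438), 89.9973373413086)
scene bed ((0.022857666015625, 0.26351165771484375), (159.83447265625, 158.4958953857422), 0.003668143879622221)
scene O [526.25 212.73  50.16]
scene OB [511.96 226.21  39.93]
```

```bash
cat > go.py <<'E'
import numpy as np
from scipy.spatial.transform import Rotation as Ro
from rig import r
def Rt(yaw,tilt=0): # block frame Rz(yaw)Ry(-tilt) (x up slope); tool x=block x, z down
    B=Ro.from_euler('z',yaw,degrees=True)*Ro.from_euler('y',-tilt,degrees=True)
    return B,B*Ro.from_euler('x',180,degrees=True)
def delta(p,T):
    s=r.sense(); C=Ro.from_euler('xyz',s["tcp_rot"])
    rv=(C.inv()*T).as_rotvec(degrees=True); d=C.inv().apply(np.array(p)-s["eef_pos"])/1000
    print("t",round(s["clock"],2),"turn",rv.round(2),"shift",d.round(4),"pos",s["eef_pos"].round(1),"F",s["contact_force"].round(1),"op",round(float(s["opening"]),3),"g",round(float(s["grasp_force"]),1))
E
python3 - <<'E'
from go import *
B,T=Rt(39)
delta(np.array([457.5,-124,140])+B.apply([-3,0,0]),T)
E
```

```text
t 0.1 turn [-7.000e-02 -1.000e-02 -2.096e+01] shift [ 0.3939 -0.3638  0.0911] pos [ 193.4 -593.9  230.6] F [ 0.5  0.1 -0.3] op 1.0 g 0.0
```

```bash
python3 -m creep '0 0 -21 .394 -.364 .02 0;0 0 -21 .394 -.364 .02 0;0 0 -21 .394 -.364 .02 0;0 0 -21 .394 -.364 .02 0;0 0 -21 .394 -.364 .04 0;0 0 -21 .394 -.364 .06 0;0 0 -21 .394 -.364 .09 0;0 0 -21 .394 -.364 .091 0' 45
python3 -m creep '0 0 0 0 0 0 0;0 0 0 0 0 0 0;0 0 0 0 0 0 0' 
python3 - <<'E'
from go import *
B,T=Rt(39)
delta(np.array([457.5,-124,140])+B.apply([-3,0,0]),T)
E
```

```text
clock: 1.1
eef_pos: [433.6, -165.0, 158.0]
tcp_rot: [3.141, -0.0, 0.681]
contact_force: [1.6, -0.5, -0.1]
opening: 0.998
grasp_force: 0.0
clock: 1.48
eef_pos: [432.6, -167.8, 158.8]
tcp_rot: [3.141, -0.0, 0.68]
contact_force: [0.6, 0.1, -0.6]
opening: 1.004
grasp_force: 0.0
t 1.48 turn [ 0.04 -0.01 -0.05] shift [ 0.0439 -0.0185  0.0188] pos [ 432.6 -167.8  158.8] F [ 0.6  0.1 -0.6] op 1.004 g 0.0
```

```bash
python3 -m creep '0 0 0 .044 -.0185 .02 0;0 0 0 .044 -.0185 .04 0;0 0 0 .044 -.0185 .07 0;0 0 0 .044 -.0185 .10 0;0 0 0 .044 -.0185 .125 0;0 0 0 .044 -.0185 .141 0;0 0 0 .044 -.0185 .141 0;0 0 0 .044 -.0185 .141 0'
python3 - <<'E'
from go import *
import cv2
B,T=Rt(39)
delta(np.array([457.5,-124,17.5])+B.apply([-3,0,0]),T)
f=r.grab_frame("scene"); cv2.imwrite("pics/g.png",cv2.resize(f["img"][100:240,190:360,::-1],None,fx=4,fy=4))
E
```

```text
clock: 2.48
eef_pos: [455.8, -125.1, 18.1]
tcp_rot: [3.141, -0.001, 0.681]
contact_force: [-0.1, 0.2, -0.6]
opening: 1.0
grasp_force: 0.0
t 2.48 turn [ 0.05 -0.04 -0.  ] shift [-0.001   0.0002  0.0006] pos [ 455.8 -125.1   18.1] F [-0.1  0.2 -0.6] op 1.0 g 0.0
```

View pics/g.png

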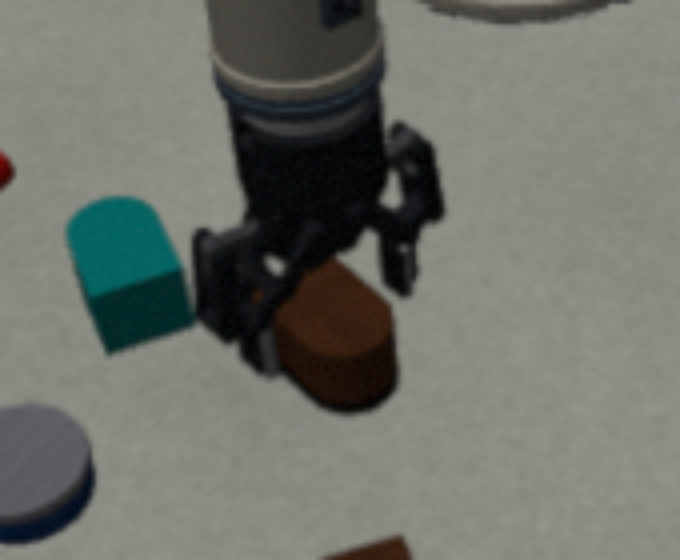

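The picture shows the fingers on either side of the brown block, with the left pad near (260,350) and the right near (400,280), clear of the turquoise one. Closing now.

```bash
python3 -m creep '0 0 0 0 0 0 150;0 0 0 0 0 0 200;0 0 0 0 0 0 255;0 0 0 0 0 0 255;0 0 0 0 0 0 255;0 0 0 0 0 0 255;0 0 0 0 0 0 255;0 0 0 0 0 0 255' 50
python3 -m creep '0 0 0 0 0 -.03 255;0 0 0 0 0 -.07 255;0 0 0 0 0 -.12 255;0 0 0 0 0 -.17 255;0 0 0 0 0 -.17 255;0 0 0 0 0 -.17 255'
python3 - <<'E'
from go import *
B,T=Rt(-12.5,28)
O=np.array([530,213.5,52]); 
delta(O+B.apply([-3,0,17.5+80]),T)
E
```

```text
clock: 3.52
eef_pos: [455.7, -124.7, 18.1]
tcp_rot: [3.141, -0.001, 0.681]
contact_force: [-2.2, -0.8, 8.2]
opening: 0.623
grasp_force: 52.1
clock: 4.28
eef_pos: [454.6, -124.4, 186.7]
tcp_rot: [-3.141, 0.0, 0.681]
contact_force: [-0.5, 0.9, -2.6]
opening: 0.623
grasp_force: 54.6
t 4.28 turn [-12.61  26.11  50.48] shift [ 0.2413 -0.2528  0.0501] pos [ 454.6 -124.4  186.7] F [-0.5  0.9 -2.6] op 0.623 g 54.6
```

```bash
python3 -m creep '-12.6 26.1 50.5 .241 -.253 0 255;-12.6 26.1 50.5 .241 -.253 0 255;-12.6 26.1 50.5 .241 -.253 0 255;-12.6 26.1 50.5 .241 -.253 .02 255;-12.6 26.1 50.5 .241 -.253 .03 255;-12.6 26.1 50.5 .241 -.253 .05 255;-12.6 26.1 50.5 .241 -.253 .05 255;-12.6 26.1 50.5 .241 -.253 .05 255'
python3 -m creep '0 0 0 0 0 0 255;0 0 0 0 0 0 255'
python3 - <<'E'
from go import *
B,T=Rt(-12.5,28)
O=np.array([530,213.5,52]); 
delta(O+B.apply([-3,0,17.5+80]),T)
E
```

```text
clock: 5.28
eef_pos: [481.3, 176.6, 148.8]
tcp_rot: [3.104, -0.444, -0.15]
contact_force: [0.2, -0.2, -0.7]
opening: 0.625
grasp_force: 54.5
clock: 5.52
eef_pos: [481.8, 175.7, 149.8]
tcp_rot: [3.102, -0.443, -0.145]
contact_force: [-0.0, -0.2, -1.4]
opening: 0.625
grasp_force: 54.7
t 5.53 turn [0.38 2.54 3.8 ] shift [-0.0111 -0.0482  0.0074] pos [481.8 175.7 149.8] F [-0.  -0.2 -1.4] op 0.625 g 54.7
```

```bash
python3 -m creep '.4 2.5 3.8 -.011 -.048 .0 255;.4 2.5 3.8 -.011 -.048 .0 255;.4 2.5 3.8 -.011 -.048 .0075 255;.4 2.5 3.8 -.011 -.048 .0075 255;.4 2.5 3.8 -.011 -.048 .0075 255'
python3 - <<'E'
from go import *
from h import *
B,T=Rt(-12.5,28)
O=np.array([530,213.5,52]); 
delta(O+B.apply([-3,0,17.5+80]),T)
for n in("top","scene"):
    f=r.grab_frame(n); np.savez(f"{n}1.npz",**f)
    a,b=((slice(140,240),slice(165,275)) if n=="top" else (slice(130,250),slice(370,500)))
    cv2.imwrite(f"pics/h_{n}.png",cv2.resize(f["img"][a,b,::-1],(400,400)))
cv2.imwrite("pics/h.png",np.hstack([cv2.imread("pics/h_top.png"),cv2.imread("pics/h_scene.png")]))
E
```

```text
clock: 6.15
eef_pos: [488.0, 220.6, 144.5]
tcp_rot: [-3.138, -0.475, -0.218]
contact_force: [-0.5, 0.4, -2.6]
opening: 0.623
grasp_force: 54.7
t 6.15 turn [-0.22  0.78  0.03] shift [-0.0088 -0.0022  0.0043] pos [488.  220.6 144.5] F [-0.5  0.4 -2.6] op 0.623 g 54.7
```

View pics/h.png

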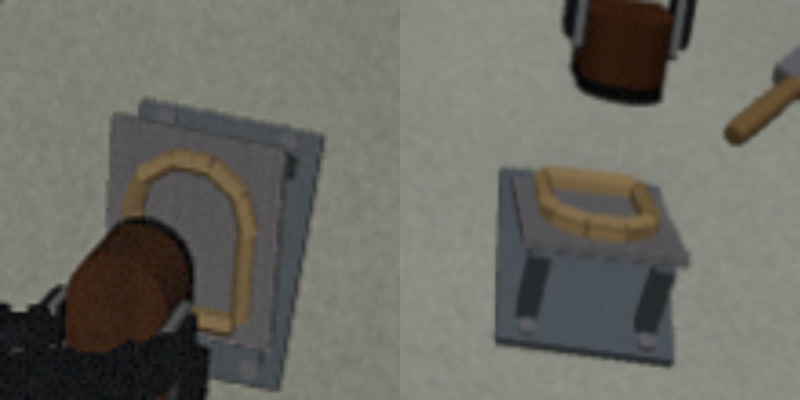

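The left view shows the block in the fingers short of the pocket with its rounded end pointing up-slope. The right view shows the tread down and roughly level across the fingers. Next I'll measure the block in the hand against the pocket, using the same camera for both.

```bash
cat > inhand.py <<'E'
from go import *
from h import *
def inhand(f,reg,s):
    C=Ro.from_euler('xyz',s["tcp_rot"]); P=cloud(f); H=hsv(f); 
    m=np.zeros(H.shape[:2],bool); m[reg]=True
    m&=((H[...,0]<14)|(H[...,0]>172))&(H[...,1]>100)&(H[...,2]<140)&(f["range_z"]>0)
    t=C.inv().apply(P[m]-s["eef_pos"])*[1,-1,-1]+[-3,0,17.5]  # nominal block frame
    t=t[(np.abs(t)<70).all(1)]
    top=t[np.abs(t[:,2]-48)<5]; 
    print("n",len(t),"min/max",np.percentile(t,[1,99],0).round(1).tolist())
    if len(top)>30:
        A=np.c_[top[:,:2],np.ones(len(top))]; k=np.linalg.lstsq(A,top[:,2],rcond=None)[0]; print("top plane slope deg",np.degrees(k[:2]).round(2),"z0",k[2].round(1),"n",len(top))
    fr=t[(t[:,2]<42)&(t[:,2]>12)&(t[:,0]>14)]
    if len(fr)>30:
        A=np.c_[fr[:,:2]*2,np.ones(len(fr))]; k=np.linalg.lstsq(A,(fr[:,:2]**2).sum(1),rcond=None)[0]
        print("arc centre",k[:2].round(1),"rad",np.sqrt(k[2]+k[0]**2+k[1]**2).round(1),len(fr))
        # lean of the front: radius from fixed centre vs z
        mid=fr[np.abs(fr[:,1])<12]; kk=np.polyfit(mid[:,2],mid[:,0]+mid[:,1]**2/54,1); print("front lean deg",np.degrees(np.arctan(kk[0])).round(2),"x at z=0",kk[1].round(1))
E
python3 - <<'E'
from inhand import *; from pk import *
s=r.sense()
ft=dict(np.load("top1.npz")); fs=dict(np.load("scene1.npz"))
print("top");inhand(ft,(slice(140,240),slice(165,240)),s)
print("scene");inhand(fs,(slice(120,168),slice(415,475)),s)
for j in((438,193),(438,197)):
    x=pocket(fs,j); print(x["O"].round(1),x["rim"],x["tilt"],x["yawx"],x["nf"])
E
```

```text
top
n 660 min/max [[-14.8, -26.7, 10.1], [38.6, 27.1, 50.2]]
top plane slope deg [-0.36 -0.06] z0 47.1 n 481
arc centre [11.8  0. ] rad 26.4 146
front lean deg -0.39 x at z=0 38.3
scene
n 669 min/max [[-25.8, -27.9, 7.7], [37.1, 23.2, 47.2]]
top plane slope deg [-1.61  0.55] z0 46.4 n 194
arc centre [ 9.4 -0.7] rad 26.2 391
front lean deg -0.62 x at z=0 35.5
[526.4 213.   50.2] ((20.665590286254883, -8.415412902832031), (89.4025650024414, 74.7601547241211), 0.4568765163421631) 31.36360447073186 -13.907709112350023 19
[526.4 213.   50.2] ((20.665590286254883, -8.415412902832031), (89.4025650024414, 74.7601547241211), 0.4568765163421631) 31.36360447073186 -13.907709112350023 19
```

```bash
python3 - <<'E'
from go import *; from h import *
for nm,j in(("top0",(216,200)),("scene0",(432,205)),("scene1",(432,195))):
    f=dict(np.load(nm+".npz")); P=cloud(f); H=hsv(f); m=np.zeros(H.shape[:2],bool); m[j[1]-40:j[1]+40,j[0]-40:j[0]+40]=1
    m&=(H[...,0]>8)&(H[...,0]<25)&(H[...,1]>70)&(f["range_z"]>0)
    B,_=Rt(-12.5,28); g=B.inv().apply(P[m]-[530.6,213.5,52.3])
    g=g[(g[:,2]>10)&(g[:,2]<19)&(np.abs(g)<70).all(1)]
    L=g[(g[:,0]>-35)&(g[:,0]<8)&(g[:,1]>25)]; Rr=g[(g[:,0]>-35)&(g[:,0]<8)&(g[:,1]<-25)]; Bk=g[(np.abs(g[:,1])<22)&(g[:,0]<-35)]; A=g[g[:,0]>25]
    fit=lambda a,b:np.polyfit(a,b,1) if len(a)>5 else (np.nan,np.nan)
    l=fit(L[:,0],L[:,1]); q=fit(Rr[:,0],Rr[:,1]); b=fit(Bk[:,1],Bk[:,0])
    print(nm,len(L),len(Rr),len(Bk),len(A),"yaw err",np.degrees([l[0],q[0],-b[0]]).round(1),"sides y",np.round([l[1],q[1]],1),"back x",np.round(b[1],1),"arc front x", np.percentile(A[:,0],[5,50,95]).round(1) if len(A)>5 else 0,"back pct",np.percentile(Bk[:,0],[5,95]).round(1) if len(Bk)>5 else 0,"h",np.median(g[:,2]).round(1))
    if len(A)>9:
        k=np.linalg.lstsq(np.c_[A[:,:2]*2,np.ones(len(A))],(A[:,:2]**2).sum(1),rcond=None)[0]; print("arc",k[:2].round(1),np.sqrt(k[2]+k[0]**2+k[1]**2).round(1))
E
```

```text
top0 79 54 66 143 yaw err [-1.8 -0.7 -0.5] sides y [ 33.2 -35. ] back x -45.5 arc front x [27.3 41.8 50.2] back pct [-50.3 -41.8] h 12.7
arc [16.8 -0.3] 32.9
scene0 16 18 31 71 yaw err [-2.1  0.4 -0.8] sides y [ 31.9 -35.9] back x -47.3 arc front x [27.2 40.5 47.1] back pct [-49.6 -44.6] h 11.4
arc [11.8 -0.9] 34.5
scene1 18 16 30 68 yaw err [-0.6  2.   0.4] sides y [ 32.4 -35.4] back x -47.4 arc front x [30.1 41.2 47.4] back pct [-49.8 -44.5] h 11.6
arc [12.3 -1.4] 34.4
```

```bash
cat > tgt.py <<'E'
from go import *
B,T=Rt(-13.2,28)
O=np.array([530.6,213.5,52.3])+B.apply([0.5,-0.9,0])
def to(h,dx=0,dy=0): delta(O+B.apply([-3+dx,dy,17.5+h]),T)
E
python3 -c "
from tgt import *
to(28)"
```

```text
t 6.25 turn [-0.58  0.76  0.68] shift [-0.007  -0.001   0.0565] pos [488.1 221.1 144.8] F [-0.1 -0.4 -2.6] op 0.624 g 54.7
```

```bash
python3 -m creep '-.5 .7 .7 -.007 -.001 .01 255;-.5 .7 .7 -.007 -.001 .025 255;-.5 .7 .7 -.007 -.001 .04 255;-.5 .7 .7 -.007 -.001 .05 255;-.5 .7 .7 -.007 -.001 .0565 255;-.5 .7 .7 -.007 -.001 .0565 255;-.5 .7 .7 -.007 -.001 .0565 255;-.5 .7 .7 -.007 -.001 .0565 255'
python3 - <<'E'
from tgt import *
from inhand import *
to(14)
s=r.sense()
for n in("top","scene"):
    f=r.grab_frame(n); np.savez(f"{n}2.npz",**f)
    a,b=((slice(140,240),slice(165,275)) if n=="top" else (slice(130,250),slice(370,500)))
    inhand(f,(slice(140,240),slice(165,250)) if n=="top" else (slice(140,190),slice(405,475)),s)
    cv2.imwrite(f"pics/k_{n}.png",cv2.resize(f["img"][a,b,::-1],(400,400)))
cv2.imwrite("pics/k.png",np.hstack([cv2.imread("pics/k_top.png"),cv2.imread("pics/k_scene.png")]))
E
```

```text
clock: 7.25
eef_pos: [515.8, 214.2, 106.1]
tcp_rot: [-3.14, -0.453, -0.217]
contact_force: [0.7, 0.1, -1.9]
opening: 0.624
grasp_force: 54.8
t 7.25 turn [-0.43  2.05  0.68] shift [-0.0141 -0.0018  0.0233] pos [515.8 214.2 106.1] F [ 0.7  0.1 -1.9] op 0.624 g 54.8
n 554 min/max [[-11.2, -26.3, 12.0], [38.8, 27.0, 50.3]]
top plane slope deg [-0.42  0.44] z0 47.3 n 411
arc centre [11.9  0.5] rad 26.6 120
front lean deg -0.52 x at z=0 38.6
n 717 min/max [[-34.5, -26.4, 6.4], [37.4, 24.1, 46.7]]
top plane slope deg [-0.72  0.63] z0 45.9 n 260
arc centre [10.1 -0.7] rad 25.9 363
front lean deg 0.4 x at z=0 35.4
```

View pics/k.png

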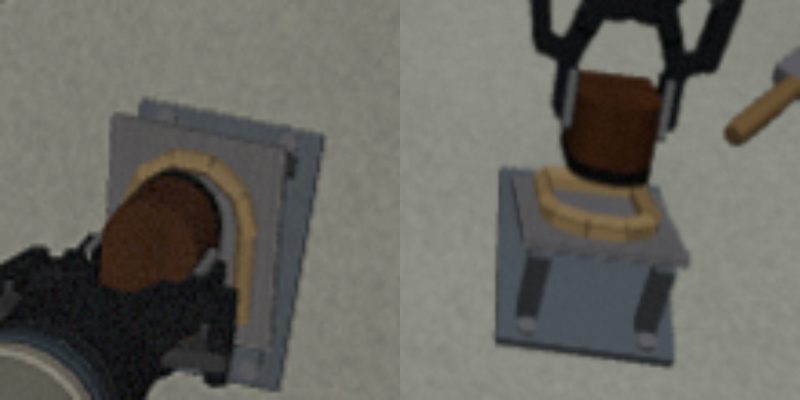

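The block now hangs just above the ring, fingertips well clear of it. The arm isn't following in pitch and x, so I'll check for a joint limit.

```bash
python3 -c "
from tgt import *
s=r.sense(); print(s['qpos'].round(3),s['qvel'].round(3),s['tcp_rot'])"
```

```text
[ 0.584  0.316  2.141 -0.756  0.474  3.016] [ 0.001  0.     0.002  0.001 -0.001 -0.   ] [-3.14008537 -0.45286274 -0.21707115]
```

Joint 6 is at its limit (3.016), so this half of the symmetric grasp can't reach the tilted pose. I'll set the block down on clear bench, regrasp a half turn round, and go back.

```bash
python3 -m creep '0 0 0 0 0 -.05 255;0 0 0 0 0 -.09 255' && python3 - <<'E'
from go import *
B,T=Rt(5); delta([450,30,100],T)
E
```

```text
clock: 7.6
eef_pos: [476.6, 222.5, 187.6]
tcp_rot: [-3.141, -0.452, -0.217]
contact_force: [-0.1, 1.8, -1.6]
opening: 0.621
grasp_force: 54.8
t 7.6 turn [  3.89 -25.68 -17.12] shift [-0.0243  0.1938  0.0854] pos [476.6 222.5 187.6] F [-0.1  1.8 -1.6] op 0.621 g 54.8
```

```bash
python3 -m creep '3.9 -25.7 -17.1 -.024 .194 0 255;3.9 -25.7 -17.1 -.024 .194 0 255;3.9 -25.7 -17.1 -.024 .194 0.03 255;3.9 -25.7 -17.1 -.024 .194 .085 255;3.9 -25.7 -17.1 -.024 .194 .085 255;3.9 -25.7 -17.1 -.024 .194 .085 255;3.9 -25.7 -17.1 -.024 .194 .085 255' && python3 - <<'E'
from go import *
B,T=Rt(5); delta([450,30,18.3],T); print(r.sense()["qpos"].round(2))
E
```

```text
clock: 8.48
eef_pos: [451.0, 29.6, 99.7]
tcp_rot: [-3.141, -0.001, 0.085]
contact_force: [0.1, -0.1, -1.0]
opening: 0.622
grasp_force: 55.0
t 8.47 turn [-0.01 -0.04 -0.12] shift [-0.001  -0.0005  0.0814] pos [451.   29.6  99.7] F [ 0.1 -0.1 -1. ] op 0.622 g 55.0
[0.06 0.27 2.11 0.   0.76 1.55]
```

```bash
python3 -m creep '0 0 0 0 0 .03 255;0 0 0 0 0 .055 255;0 0 0 0 0 .07 255;0 0 0 0 0 .077 255;0 0 0 0 0 .081 255;0 0 0 0 0 .0815 255;0 0 0 0 0 .0815 255'
python3 -m creep '0 0 0 0 0 0 60;0 0 0 0 0 0 0;0 0 0 0 0 0 0;0 0 0 0 0 0 0;0 0 0 0 0 -.01 0;0 0 0 0 0 -.04 0;0 0 0 0 0 -.075 0;0 0 0 0 0 -.09 0'
```

```text
clock: 9.35
eef_pos: [451.3, 29.7, 18.5]
tcp_rot: [-3.141, -0.001, 0.087]
contact_force: [0.0, 1.0, -2.3]
opening: 0.622
grasp_force: 55.0
clock: 10.35
eef_pos: [451.9, 29.8, 110.2]
tcp_rot: [-3.141, -0.004, 0.087]
contact_force: [-0.1, -0.9, 0.3]
opening: 0.999
grasp_force: 0.0
```

```bash
python3 -m creep '0 0 -90 0 0 0 0;0 0 -90 0 0 0 0;0 0 -90 0 0 0 0;0 0 -90 0 0 0 0;0 0 -90 0 0 0 0;0 0 -90 0 0 0 0;0 0 -90 0 0 0 0;0 0 -90 0 0 0 0' >/dev/null
python3 -m creep '0 0 -90 0 0 0 0;0 0 -90 0 0 0 0;0 0 -90 0 0 0 0;0 0 -90 0 0 0 0;0 0 -90 0 0 0 0;0 0 -90 0 0 0 0;0 0 -90 0 0 0 0;0 0 -90 0 0 0 0'
python3 - <<'E'
from go import *
from h import *
B,T=Rt(185); delta([451.3,29.7,18],T); print(r.sense()["qpos"].round(2))
f=r.grab_frame("scene"); P=cloud(f); H=hsv(f)
m=(H[...,1]>100)&((H[...,0]<14)|(H[...,0]>172))&(np.abs(P[...,2]-46)<4)&(np.abs(P[...,0]-451)<60)&(np.abs(P[...,1]-30)<60)
print(m.sum(),cv2.minAreaRect(P[m][:,:2].astype(np.float32)))
E
```

```text
clock: 12.35
eef_pos: [450.6, 29.7, 107.9]
tcp_rot: [3.141, 0.0, 3.093]
contact_force: [0.2, 0.7, 0.4]
opening: 1.0
grasp_force: 0.0
t 12.35 turn [ 0.02  0.   -7.78] shift [-0.0007  0.      0.0899] pos [450.6  29.7 107.9] F [0.2 0.7 0.4] op 1.0 g 0.0
[ 0.06  0.26  2.1   0.    0.78 -1.46]
569 ((452.519287109375, 28.73360252380371), (79.03308868408203, 53.32538604736328), 4.779206275939941)
```

Block upright at (452.5, 28.7), yaw 4.8, as set down. Regrasping.

```bash
python3 -m creep '0 0 -7.8 -.001 0 .02 0;0 0 -7.8 -.001 0 .045 0;0 0 -7.8 -.001 0 .07 0;0 0 -7.8 -.001 0 .085 0;0 0 -7.8 -.001 0 .09 0;0 0 -7.8 -.001 0 .09 0;0 0 -7.8 -.001 0 .09 0'
python3 -m creep '0 0 0 0 0 0 150;0 0 0 0 0 0 200;0 0 0 0 0 0 255;0 0 0 0 0 0 255;0 0 0 0 0 0 255;0 0 0 0 0 0 255;0 0 0 0 0 0 255' 50
python3 -m creep '0 0 0 0 0 -.03 255;0 0 0 0 0 -.07 255;0 0 0 0 0 -.12 255;0 0 0 0 0 -.15 255;0 0 0 0 0 -.15 255'
cat > tgt.py <<'E'
from go import *
B,_=Rt(-13.2,28); T=B*Ro.from_euler('xz',[180,180],degrees=True)
O=np.array([530.6,213.5,52.3])+B.apply([0.5,-0.9,0])
def to(h,dx=0,dy=0): delta(O+B.apply([-3+dx,dy,18+h]),T)
E
python3 -c "
from tgt import *
to(70)"
```

```text
clock: 13.28
eef_pos: [452.5, 29.7, 18.7]
tcp_rot: [3.141, 0.002, -3.061]
contact_force: [0.1, -0.7, 0.1]
opening: 0.997
grasp_force: 0.0
clock: 14.15
eef_pos: [452.3, 29.7, 18.6]
tcp_rot: [3.141, 0.001, -3.06]
contact_force: [-1.5, 0.0, 7.0]
opening: 0.626
grasp_force: 52.3
clock: 14.78
eef_pos: [453.3, 29.7, 170.1]
tcp_rot: [3.141, 0.005, -3.06]
contact_force: [-0.5, -0.6, -1.8]
opening: 0.623
grasp_force: 54.5
t 14.78 turn [  4.42 -27.47  17.49] shift [-0.05    0.1894  0.0416] pos [453.3  29.7 170.1] F [-0.5 -0.6 -1.8] op 0.623 g 54.5
```

```bash
python3 -m creep '4.4 -27.5 17.5 -.05 .189 0 255;4.4 -27.5 17.5 -.05 .189 0 255;4.4 -27.5 17.5 -.05 .189 0 255;4.4 -27.5 17.5 -.05 .189 .02 255;4.4 -27.5 17.5 -.05 .189 .0416 255;4.4 -27.5 17.5 -.05 .189 .0416 255;4.4 -27.5 17.5 -.05 .189 .0416 255;4.4 -27.5 17.5 -.05 .189 .0416 255' >/dev/null
sed -i 's/C=Ro.from_euler(.xyz.,s\["tcp_rot"\])/C=Ro.from_euler("xyz",s["tcp_rot"])*Ro.from_euler("z",180,degrees=True)/; s/17.5\]  #/18] #/' inhand.py
python3 - <<'E'
from tgt import *
from inhand import *
to(22); s=r.sense(); print(s["qpos"].round(2))
for n in("top","scene"):
    f=r.grab_frame(n); np.savez(f"{n}2.npz",**f)
    inhand(f,(slice(140,240),slice(165,250)) if n=="top" else (slice(120,180),slice(405,475)),s)
E
```

```text
t 15.78 turn [-0.15 -0.35  0.12] shift [-0.0037  0.0019  0.046 ] pos [485.6 221.3 125.5] F [ 0.6 -0.6 -2.4] op 0.622 g 54.5
[ 0.66  0.26  2.18 -0.8   0.53 -0.02]
n 619 min/max [[-16.0, -26.3, 11.5], [37.7, 27.2, 50.2]]
top plane slope deg [-0.36  0.34] z0 47.3 n 456
arc centre [10.7  0.4] rad 26.5 143
front lean deg 0.34 x at z=0 36.9
n 643 min/max [[-27.4, -27.6, 8.1], [37.1, 23.4, 47.3]]
top plane slope deg [-1.58  0.47] z0 46.5 n 191
arc centre [ 9.2 -0.6] rad 26.3 371
front lean deg -0.92 x at z=0 35.6
```

```bash
python3 -m creep '0 -.3 0 -.005 .002 .015 255;0 -.3 0 -.005 .002 .03 255;0 -.3 0 -.005 .002 .04 255;0 -.3 0 -.005 .002 .046 255;0 -.3 0 -.005 .002 .046 255;0 -.3 0 -.005 .002 .046 255'
python3 - <<'E'
from tgt import *
from inhand import *
to(12,1)
fs=[]
for n in("top","scene"):
    f=r.grab_frame(n); np.savez(f"{n}3.npz",**f)
    a,b=((slice(155,235),slice(180,260)) if n=="top" else (slice(140,220),slice(395,475)))
    fs.append(cv2.resize(f["img"][a,b,::-1],(400,400)))
cv2.imwrite("pics/m.png",np.hstack(fs))
E
```

```text
clock: 16.62
eef_pos: [512.1, 218.1, 88.5]
tcp_rot: [-3.141, 0.49, 2.911]
contact_force: [-1.0, 0.1, -2.0]
opening: 0.618
grasp_force: 54.6
t 16.62 turn [-0.04  0.08  0.01] shift [ 0.0016 -0.0012  0.0109] pos [512.1 218.1  88.5] F [-1.   0.1 -2. ] op 0.618 g 54.6
```

View pics/m.png

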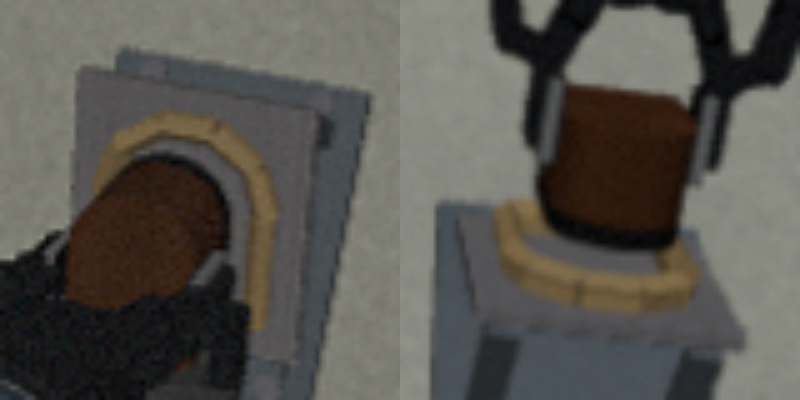

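The block hovers over the pocket, aligned with it: its front edge sits just inside the ring in both views, and the fingertips are above the walls.

```bash
python3 -c "
from tgt import *
to(6,1)"
```

```text
t 16.73 turn [-0.02  0.09  0.01] shift [ 0.0017 -0.0013  0.017 ] pos [512.1 218.2  88.6] F [-0.2 -0.3 -1.7] op 0.623 g 54.6
```

```bash
python3 -m creep '0 0 0 .0017 -.0013 .003 255;0 0 0 .0017 -.0013 .007 255;0 0 0 .0017 -.0013 .011 255;0 0 0 .0017 -.0013 .014 255;0 0 0 .0017 -.0013 .017 255;0 0 0 .0017 -.0013 .017 255;0 0 0 .0017 -.0013 .017 255'; python3 -c "
from tgt import *
to(0,1)"
```

```text
clock: 17.6
eef_pos: [518.0, 215.3, 72.4]
tcp_rot: [-3.141, 0.49, 2.912]
contact_force: [0.4, 0.7, -2.5]
opening: 0.622
grasp_force: 54.6
t 17.6 turn [-0.05  0.07  0.02] shift [-0.0002  0.0002  0.0057] pos [518.  215.3  72.4] F [ 0.4  0.7 -2.5] op 0.622 g 54.6
```

Already 6 mm above the floor estimate, inside the walls, with no contact. Lowering in small steps.

```bash
python3 -m creep '0 0 0 0 0 .001 255;0 0 0 0 0 .002 255;0 0 0 0 0 .003 255;0 0 0 0 0 .004 255;0 0 0 0 0 .004 255;0 0 0 0 0 .004 255'; python3 -c "
from tgt import *
to(0,1)"
```

```text
clock: 18.35
eef_pos: [519.9, 214.9, 68.9]
tcp_rot: [-3.141, 0.49, 2.912]
contact_force: [-1.8, 0.4, 0.0]
opening: 0.622
grasp_force: 54.8
t 18.35 turn [-0.04  0.07  0.02] shift [-0.0002  0.0002  0.0017] pos [519.9 214.9  68.9] F [-1.8  0.4  0. ] op 0.622 g 54.8
```

```bash
python3 -m creep '0 0 0 0 0 .0005 255;0 0 0 0 0 .001 255;0 0 0 0 0 .001 255;0 0 0 0 0 .001 255'; python3 -m creep '0 0 0 0 0 .0005 255;0 0 0 0 0 .001 255;0 0 0 0 0 .001 255;0 0 0 0 0 .001 255'
```

```text
clock: 18.85
eef_pos: [519.9, 214.8, 68.8]
tcp_rot: [-3.141, 0.491, 2.912]
contact_force: [-13.6, -0.4, 17.8]
opening: 0.625
grasp_force: 57.4
clock: 19.35
eef_pos: [520.0, 214.8, 68.7]
tcp_rot: [-3.142, 0.491, 2.911]
contact_force: [-26.7, -0.7, 35.7]
opening: 0.625
grasp_force: 60.1
```

Contact force is along the floor normal at the floor's height, so the block is down. I'll relieve the press, let go and retreat along the normal.

```bash
python3 -m creep '0 0 0 0 0 -.0015 255;0 0 0 0 0 -.0015 255;0 0 0 0 0 -.0015 255'
python3 -m creep '0 0 0 0 0 0 120;0 0 0 0 0 0 60;0 0 0 0 0 0 0;0 0 0 0 0 0 0;0 0 0 0 0 0 0;0 0 0 0 0 0 0'
python3 -m creep '0 0 0 0 0 -.01 0;0 0 0 0 0 -.03 0;0 0 0 0 0 -.06 0;0 0 0 0 0 -.1 0;0 0 0 0 0 -.15 0;0 0 0 0 0 -.2 0;0 0 0 0 0 -.22 0;0 0 0 0 0 -.22 0'
```

```text
clock: 19.73
eef_pos: [520.1, 215.0, 68.8]
tcp_rot: [-3.141, 0.49, 2.911]
contact_force: [-10.5, -0.3, 13.7]
opening: 0.626
grasp_force: 57.0
clock: 20.48
eef_pos: [520.1, 214.8, 68.3]
tcp_rot: [-3.14, 0.49, 2.912]
contact_force: [-0.2, 0.6, -0.9]
opening: 0.999
grasp_force: 0.0
clock: 21.48
eef_pos: [419.1, 239.5, 264.3]
tcp_rot: [3.139, 0.491, 2.911]
contact_force: [0.2, -0.3, -0.3]
opening: 1.001
grasp_force: 0.0
```

```bash
python3 -m creep '0 0 0 0 .2 -.05 0;0 0 0 0 .2 -.05 0;0 0 0 0 .2 -.05 0;0 0 0 0 .2 -.05 0;0 0 0 0 .2 -.05 0' >/dev/null; python3 - <<'E'
from tgt import *
from h import *
fs=[]
for n in("top","scene"):
    f=r.grab_frame(n); P=cloud(f); H=hsv(f)
    g=B.inv().apply(P.reshape(-1,3)-O).reshape(P.shape)
    m=(H[...,1]>100)&((H[...,0]<14)|(H[...,0]>172))&(np.abs(g[...,2]-48)<6)&(np.abs(g)<65).all(-1)
    t=g[m]; print(n,m.sum())
    if m.sum()>50:
        k=np.linalg.lstsq(np.c_[t[:,:2],np.ones(len(t))],t[:,2],rcond=None)[0]; print("slopes",np.degrees(k[:2]).round(2),"z",k[2].round(1),cv2.minAreaRect(t[:,:2].astype(np.float32)))
    a,b=((slice(155,235),slice(180,260)) if n=="top" else (slice(150,230),slice(395,475)))
    fs.append(cv2.resize(f["img"][a,b,::-1],(400,400)))
cv2.imwrite("pics/z.png",np.hstack(fs))
print(r.sense()["clock"])
E
```

```text
top 689
slopes [-0.2   1.12] z 48.4 ((-2.4508743286132812, 0.35955047607421875), (79.33541107177734, 55.31940841674805), 0.417955219745636)
scene 279
slopes [-1.4  1.4] z 46.7 ((-1.4995613098144531, -0.4126319885253906), (77.1415786743164, 51.979827880859375), 0.9867823123931885)
22.2
```

View pics/z.png

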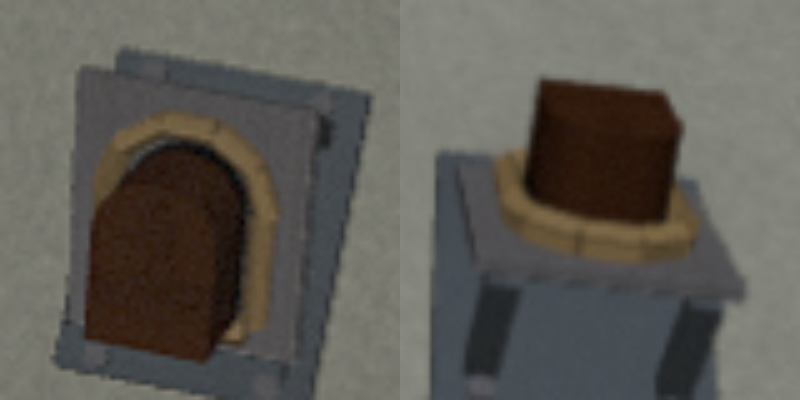

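The block is upright in the pocket, gap visible at the rounded end, with the tread below the rim. I'll compare its top plane with the empty floor's plane from the same camera.

```bash
python3 - <<'E'
from tgt import *
from h import *
f=dict(np.load("top0.npz")); P=cloud(f); g=B.inv().apply(P.reshape(-1,3)-O)
def fit(t): 
    k=np.linalg.lstsq(np.c_[t[:,:2],np.ones(len(t))],t[:,2],rcond=None)[0]; return np.degrees(k[:2]).round(2),k[2].round(2),len(t)
print("floor",fit(g[(np.abs(g[:,0])<30)&(np.abs(g[:,1])<20)&(np.abs(g[:,2])<5)]))
f=r.grab_frame("top"); P=cloud(f); g=B.inv().apply(P.reshape(-1,3)-O)
t=g[(np.abs(g[:,0]+2)<27)&(np.abs(g[:,1])<20)&(np.abs(g[:,2]-48)<5)]
print("block top",fit(t))
E
```

```text
floor (array([0.1 , 1.05]), np.float64(0.65), 443)
block top (array([0.  , 0.47]), np.float64(48.62), 433)
```

The block's top is 48.0 mm above the floor (the block is 48 mm high) and parallel to it within measurement noise. It is seated.

```bash
python3 -c "
from rig import r
print(r.sense()['clock'],r.sign_off())"
```

```text
the job is handed in; nothing more can be done
22.25 None
```

The larger heel block is seated tread-down in the D pocket, flat on the floor within measurement error. It was pressed to the floor before release, and the job was handed in at 22.3 s after one set-down and half-turn regrasp on the bench; I never moved to the smaller block or the tin.

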